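Roll the castor wheel up to the gutter's end stop

ROBOT

A 6-joint arm with a two-finger parallel gripper is mounted at the origin on the work surface. World frame = base frame: x ahead of the robot, y to its left, z up, the work surface at z = 0. Lengths are in m, angles in rad, forces in N, time in s.
With the tool pointing down it reaches from about 0.425 to 0.95 m from the base axis. Payload 3.5 kg.
Tool frame: the origin (TCP) lies on the centre line of the jaws, within the pads' length; the fingertips stand 11 mm ahead of it and the grasp point (between the pads) lies 8 mm behind it; y points along the fingers, x is the direction in which the jaws open and shut, and the axes are right-handed (so a half turn about y gives the same grasp; the last joint's range is limited). The gripper opens to 85 mm and grips with 20 to 120 N. Pads are 22 mm wide; open, the fingers measure 114 mm over their backs; the gripper's body (76 mm by 85 mm) begins 54 mm behind the grasp point. The pads swing forward as they close: fully open they stand 13 mm farther back than shut.
Start: joints at [-1.38, 0.286, 1.577, -0, 1.279, -0.15], TCP at [0.226, -0.636, 0.242] pointing down, gripper open.
Joint ranges: [-2.77, 2.77], [-0.9, 2.22], [0.21, 2.48], [-1.53, 4.67], [0.24, 2.81], [-2.84, 2.84]. Speed limits (rad/s): [2.79, 2.79, 3.14, 3.14, 3.14, 3.14].

INTERFACE

Orientations are given as a unit quaternion [x, y, z, w].
In Python, from plant import get_state, read_camera, sign_off gives the robot as it stands.
- The arm moves only by the shell command python3 -m inch 'ROWS' [FORCE]. ROWS is JSON, a list of rows, each an object of numbers: "ax", "ay", "az": the turn, a rotation vector about the tool's x, y, z in rad; "x", "y", "z": the shift along the tool's x, y, z in mm; "hand": the closure, from -1 (fully open) to 1 (shut). In form: [{"ax": .., "ay": .., "az": .., "x": .., "y": .., "z": .., "hand": ..}, ...]. A call has 1 to 5 rows; each row shifts and turns the commanded pose from where the row before left it, along the tool's axes as they then stand; what a row does not reach is not made up. A row lasts 1/12 s, in which the tool goes at most 41.7 mm and 7.16 degrees, less where a joint would pass 70% of its speed; a pose out of reach is approached as far as the arm can. A call with a gripper value outside its range is refused whole. The fingers move at their own pace and stop on an object; FORCE is the grip in N (left out, the last holds). Time passes only in rows, so rows that do not move let the fingers close. It gives the time, the measured TCP pose, the force and the opening at its end, in the units of the state.
- get_state(): the state, without advancing time (a new reading comes with each control period).
- read_camera(name): name is "scene" or "top"; returns a dict with "img" (400x640x3 uint8, red, green, blue), "fov_y" (degrees; the focal length in pixels is half the picture's height over the tangent of half this angle, whatever the lens; pixels are square), "cx", "cy" (the principal point, pixels), "T" (4x4, takes a point from camera to world coordinates). Camera axes: x right, y down, z forward; pixel columns grow to the right and rows downward; lengths in m; the calibration is good to about 2 mm. A picture is of the moment at which its call begins. There is no depth.
- sign_off(): hands the job in, once; it reports no verdict.
The state is a dict: "time": time; "qpos": joint angles; "dq": joint speeds; "joint_efforts": joint torques, N m; "eef_pos": TCP position; "tcp_rot": TCP orientation; "contact_force": force on the tool from outside, world axes, zero at the start; "wrist_torque": the same for the moment, N m; "opening": opening from 0.0 (shut) to 1.0 (fully open).
Only numpy, scipy, OpenCV 4.12 (cv2) and the standard library are available. Lean on these libraries where they do the work, as an engineer would, in place of code of your own. Each camera call takes 0.05 s, during which the arm holds its last target. There are 200 camera calls.

TASK

Two round parts wait at the low ends of two sloped gutters on the upholstery bench: a castor wheel with an axle pin and a plain wooden disc foot. With the fingertips, gently push the castor wheel up its own gutter, over the crest, until it rests against the steel end stop and stays there without rolling back. Only push it, never pinch it or lift it out of the gutter, leave the wooden foot and everything else as they are, and end with the hand clear.

Things in the scene. Friction and masses are not known exactly. Their poses are not given: they have to be found in the camera images.
- castor: castor wheel for furniture: twin hard smooth nylon treads on a grey plastic hub, 60 mm diameter, 28 mm wide, about 150 g, with an 8 mm steel axle pin that sticks out 15 mm from each face (58 mm over all). Stands on its tread in gutter_a against the low lip, free to roll. Origin at its centre, 30 mm above the gutter's floor; y along the axle (x, z turn as it rolls)
- foot: plain wooden disc foot without a pin, 60 mm diameter, 28 mm wide, about 90 g, standing on its rim at the low end of gutter_b. Origin at its centre, y along its axis. Leave alone
- gutter_a: castor wheel's wooden gutter fixed to the bench, 260 mm long, 46 mm wide (34 inside, walls 16 mm above the floor). Level frame, origin on the bench under its middle, +x from low end to stop, z up. Floor climbs at 7 degrees for 195 mm, from 18 mm above the bench to the crest at 42 mm, then dips at 8 degrees for 65 mm to the end stop. Short of the crest the wheel rolls back, past it on to the stop
- gutter_a_ramp (a point): middle of the low end of gutter_a's floor, at the floor's surface (18 mm above the bench); x runs up the 7 degree ramp along the floor, z square to the ramp, y across the gutter. Here a lip 12 mm high, 8 mm thick, closes the low end and holds the waiting wheel
- gutter_a_home (a point): where the castor wheel's centre lies when it rests against the end stop of gutter_a; 35 mm past the crest along the gutter, 67 mm above the bench. The steel stop's face is 30 mm beyond it, the stop's top 76 mm above the bench
- gutter_b: the wooden foot's gutter, the same as gutter_a in every size, set across the bench like it (each up to 17 degrees askew), sloping the other way; the two may swap places, nearer and farther from the robot. Their middles are 140 mm or more apart, front to back
- bobbin: empty wooden thread bobbin standing between the gutters, 30 mm diameter, 36 mm high; origin under its centre
- ferrule: short brass tube standing between the gutters, 28 mm diameter, 30 mm high; origin under its centre
- mallet: hammer lying on the bench to the robot's left, handle along its x
- screwdriver: screwdriver lying on the bench to the robot's right, handle along its x
- tin: metal tin standing to the right, 64 mm diameter, 75 mm high; origin under its centre
- jar: glass jar standing to the left, 60 mm diameter, 85 mm high; origin under its centre
- spare_wheel: spare wheel without a pin lying flat on the bench beyond the gutters, 60 mm diameter, 26 mm high; origin under its centre
Not all that is in view belongs to the job. What is shaped like the castor but red is not meant.

How it is judged:
By the outcome, as a careful person would: the job done as asked, in the order asked, and still so for the second after the job is handed in, with the robot touching nothing.
It also fails if it takes over 38 s, if anything falls off the work surface, if the arm or the gripper's body presses on something with over 40 N, if the wrist force passes 120 N, or if a joint passes its speed limit or range.

## Working session

There is one attempt and no reset: what is moved stays moved. The work goes in short steps, Python scripts to look and compute and a shell command to move; the robot and the scene stay as the last step left them, time stands still between calls to the robot, and variables do not carry over. Pictures are saved under pics/ and viewed, about 8 in all and at most 12, crops included, and the job is handed in when it is done.

```bash
mkdir -p pics; python3 - <<'E'
from plant import *
import cv2,numpy as np
s=get_state();print(s)
for n in("top","scene"):
    c=read_camera(n);cv2.imwrite(f"pics/{n}0.png",c["img"][:,:,::-1]);print(n,c["fov_y"],c["cx"],c["cy"],np.round(c["T"],4).tolist())
E
```

```text
{'time': 0.0, 'qpos': array([-1.38002681e+00,  2.87182968e-01,  1.57818621e+00, -2.72741336e-05,
        1.27863746e+00, -1.50016474e-01]), 'dq': array([ 0.00100389,  0.00034485, -0.00137585, -0.00036841, -0.00031385,
        0.00130683]), 'joint_efforts': array([-2.30592667e-05, -4.05978942e+01, -2.92627984e+01, -2.16356048e-04,
        5.79200860e-03,  1.38913060e-05]), 'eef_pos': array([ 0.22549168, -0.63553774,  0.24093065]), 'tcp_rot': array([-0.57696071,  0.40859376, -0.40734963,  0.57812954]), 'contact_force': array([-0.5200223 ,  0.69377689,  0.583905  ]), 'wrist_torque': array([ 0.03053435,  0.03612697, -0.02313843]), 'opening': 0.9986230314654082}
top 53.080149301216316 322.905434001017 197.4122806739572 [[0.0073, -0.9952, 0.0978, 0.4809], [-1.0, -0.0075, -0.0025, -0.0181], [0.0032, -0.0978, -0.9952, 1.141], [0.0, 0.0, 0.0, 1.0]]
scene 53.97347189962326 320.9409727222719 201.25519196216922 [[-0.4388, 0.5244, -0.7297, 1.2868], [0.8984, 0.2733, -0.3439, 0.3201], [0.0191, -0.8065, -0.591, 0.6363], [0.0, 0.0, 0.0, 1.0]]
```

View pics/top0.png

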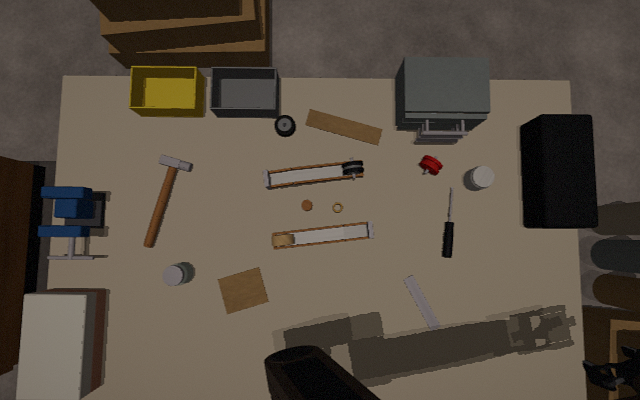

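View pics/scene0.png

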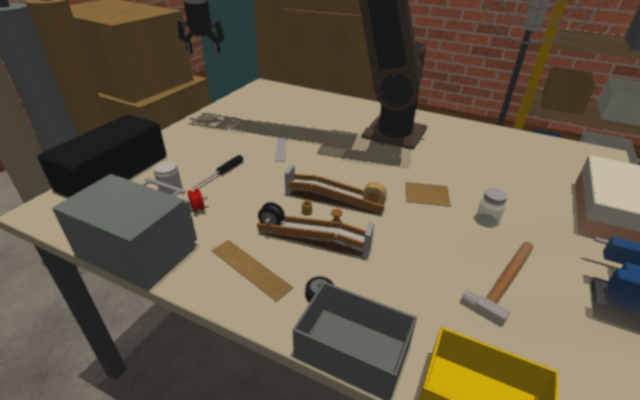

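The far gutter (top view about (265,179) to (363,168)) holds the black castor at its right, low end, with the steel stop at the left. The foot's gutter is the near one. I'll enlarge the castor's gutter to measure it.

```bash
python3 - <<'E'
import cv2
a=cv2.imread("pics/top0.png")[145:205,250:380]
b=cv2.imread("pics/scene0.png")[190:265,245:385]
a=cv2.resize(a,None,fx=5,fy=5,interpolation=3);b=cv2.resize(b[:60],(650,279),interpolation=3)
a=cv2.convertScaleAbs(a,alpha=1.5)
cv2.imwrite("pics/c1.png",cv2.vconcat([a,cv2.convertScaleAbs(b,alpha=1.5)]))
E
```

```text
(no output)
```

View pics/c1.png

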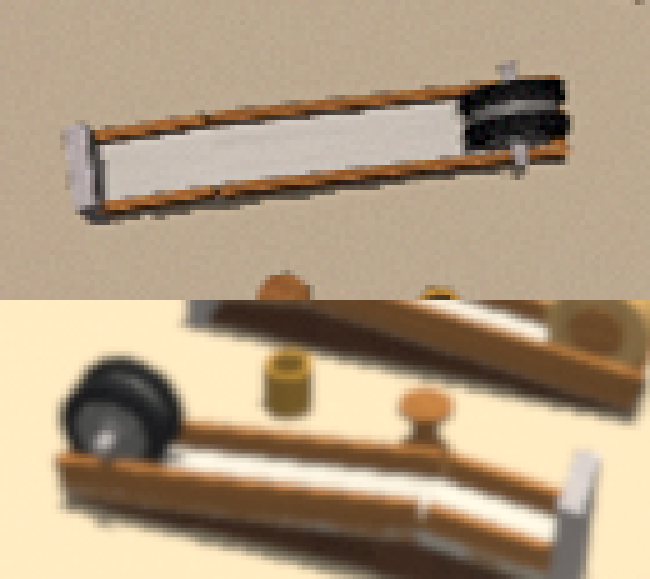

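```bash
cat > h.py <<'E'
import numpy as np
from plant import *
def ray(c,u,v,z):
    f=200/np.tan(np.radians(c["fov_y"]/2)); T=np.array(c["T"])
    d=T[:3,:3]@np.array([(u-c["cx"])/f,(v-c["cy"])/f,1]); o=T[:3,3]
    return o+d*(z-o[2])/d[2]
def proj(c,p):
    f=200/np.tan(np.radians(c["fov_y"]/2)); T=np.array(c["T"])
    q=T[:3,:3].T@(np.array(p)-T[:3,3]); return np.array([c["cx"]+f*q[0]/q[2],c["cy"]+f*q[1]/q[2]])
E
python3 - <<'E'
from h import *
c=read_camera("top")
P=lambda a,b,z:ray(c,250+a/5,145+b/5,z)
R={}
for n,a,b,z in[("pinF",509,70,.051),("pinN",519,162,.051),("crestF",205,120,.058),("crestN",218,190,.058),("lowF",565,80,.034),("lowN",568,153,.034),("stF",76,127,.076),("stN",90,213,.076),("floorF",102,143,.033),("floorN",108,205,.033)]:
    R[n]=P(a,b,z);print(n,R[n].round(4))
for k in("pin","crest","low","st","floor"):
    print(k,((R[k+"F"]+R[k+"N"])/2).round(4),np.linalg.norm(R[k+"F"]-R[k+"N"]).round(4))
lo=(R["lowF"]+R["lowN"])/2;cr=(R["crestF"]+R["crestN"])/2;st=(R["stF"]+R["stN"])/2
for p in(cr,st):
    d=(p-lo)[:2];print(np.linalg.norm(d),np.degrees(np.arctan2(d[0],d[1])))
E
```

```text
pinF [ 0.6952 -0.0999  0.051 ]
pinN [ 0.6439 -0.1054  0.051 ]
crestF [0.6647 0.067  0.058 ]
crestN [0.6262 0.0594 0.058 ]
lowF [ 0.6931 -0.1326  0.034 ]
lowN [ 0.6517 -0.1341  0.034 ]
stF [0.6573 0.1349 0.076 ]
stN [0.6108 0.1264 0.076 ]
floorF [0.6555 0.1264 0.033 ]
floorN [0.6206 0.1223 0.033 ]
pin [ 0.6696 -0.1026  0.051 ] 0.0516
crest [0.6455 0.0632 0.058 ] 0.0393
low [ 0.6724 -0.1333  0.034 ] 0.0414
st [0.6341 0.1307 0.076 ] 0.0473
floor [0.6381 0.1243 0.033 ] 0.0351
0.19837124485814808 -7.809682615004859
0.2667720969417435 -8.26274539673139
```

The geometry agrees with the given sizes:
- Gutter A runs about 8.1° off +y, toward −x.
- The wheel centre is about 31 mm from the low end.
- Home is near (0.641, 0.094).

Next I'll work out the approach in tool axes.

```bash
cat > rel.py <<'E'
import sys
from h import *
from scipy.spatial.transform import Rotation as Ro
U=np.array([-.141,.990,0]);L=np.array([.672,-.132,0])
def rel(t):
    s=get_state();R=Ro.from_quat(s["tcp_rot"]);p=s["eef_pos"]
    print("t",s["time"],"p",p.round(4),"s",((p-L)@U*1e3).round(1),"lat",((p-L)@np.cross(U,[0,0,1])*1e3).round(1),"F",s["contact_force"].round(1),"op",round(s["opening"],2))
    print("tool xyz shift mm",(R.inv().apply(np.array(t)-p)*1e3).round(1));print(R.as_matrix().round(3).tolist())
    z=np.cross(-U*0+np.cross(U,[0,0,-1]),[0,0,-1.])
    for zz in(U,-U,np.cross(U,[0,0,1]),-np.cross(U,[0,0,1])):
        y=np.array([0,0,-1.]);M=np.column_stack([np.cross(y,zz),y,zz])
        print("turn rotvec for z along",zz.round(2),(R.inv()*Ro.from_matrix(M)).as_rotvec().round(3))
if __name__=="__main__": rel([float(a) for a in sys.argv[1:4]])
E
python3 rel.py .677 -.162 .2
```

```text
t 0.15 p [ 0.2256 -0.6357  0.2412] s -435.7 lat -513.0 F [-0.2 -0.1  1. ] op 1.0
tool xyz shift mm [-295.5   41.9  583.8]
[[0.334, -0.0, 0.942], [-0.942, 0.002, 0.334], [-0.002, -1.0, 0.0]]
turn rotvec for z along [-0.14  0.99  0.  ] [-2.000e-03 -1.371e+00 -1.000e-03]
turn rotvec for z along [ 0.14 -0.99 -0.  ] [ 1.00e-03  1.77e+00 -2.00e-03]
turn rotvec for z along [ 0.99  0.14 -0.  ] [-0.     0.199 -0.002]
turn rotvec for z along [-0.99 -0.14  0.  ] [-0.003 -2.942  0.   ]
```

```bash
python3 -m inch '[{"ay":-0.1246,"y":4,"hand":1},{"ay":-0.1246,"y":4,"hand":1},{"ay":-0.1246,"y":4,"hand":1},{"ay":-0.1246,"y":4,"hand":1},{"ay":-0.1246,"y":4,"hand":1}]' 25 >/dev/null; python3 -m inch '[{"ay":-0.1246,"y":4,"hand":1},{"ay":-0.1246,"y":4,"hand":1},{"ay":-0.1246,"y":4,"hand":1},{"ay":-0.1246,"y":4,"hand":1},{"ay":-0.1246,"y":4,"hand":1}]'; python3 -m inch '[{"ay":-0.1246,"hand":1},{"hand":1}]'; python3 rel.py .677 -.165 .2
```

```text
t 0.15 p [ 0.2256 -0.6357  0.2412] s -435.7 lat -513.0 F [-0.2 -0.1  1. ] op 1.0
tool xyz shift mm [-292.6   41.9  582.8]
[[0.334, -0.0, 0.942], [-0.942, 0.002, 0.334], [-0.002, -1.0, 0.0]]
turn rotvec for z along [-0.14  0.99  0.  ] [-2.000e-03 -1.371e+00 -1.000e-03]
turn rotvec for z along [ 0.14 -0.99 -0.  ] [ 1.00e-03  1.77e+00 -2.00e-03]
turn rotvec for z along [ 0.99  0.14 -0.  ] [-0.     0.199 -0.002]
turn rotvec for z along [-0.99 -0.14  0.  ] [-0.003 -2.942  0.   ]validation failed for argument at $[0]...
validation failed for argument at $[0]...
validation failed for argument at $[0]...
```

Nothing moved; the calls were refused. The rows probably need every key, so I'll give them all.

```bash
python3 -m inch '[{"ax":0,"ay":-0.124,"az":0,"x":0,"y":4,"z":0,"hand":1},{"ax":0,"ay":-0.124,"az":0,"x":0,"y":4,"z":0,"hand":1},{"ax":0,"ay":-0.124,"az":0,"x":0,"y":4,"z":0,"hand":1},{"ax":0,"ay":-0.124,"az":0,"x":0,"y":4,"z":0,"hand":1},{"ax":0,"ay":-0.124,"az":0,"x":0,"y":4,"z":0,"hand":1}]' 25 && python3 rel.py .677 -.165 .2
```

```text
time: 0.57
eef_pos: [0.2256, -0.6359, 0.2215]
tcp_rot: [-0.675, 0.21, -0.21, 0.675]
contact_force: [-0.6, -0.6, -0.5]
opening: 0.298
t 0.5667 p [ 0.2256 -0.6359  0.2215] s -435.9 lat -513.0 F [-0.6 -0.6 -0.5] op 0.3
tool xyz shift mm [104.3  21.9 643.9]
[[0.823, -0.0, 0.568], [-0.568, 0.001, 0.823], [-0.001, -1.0, 0.001]]
turn rotvec for z along [-0.14  0.99  0.  ] [-0.001 -0.745 -0.   ]
turn rotvec for z along [ 0.14 -0.99 -0.  ] [ 1.000e-03  2.396e+00 -1.000e-03]
turn rotvec for z along [ 0.99  0.14 -0.  ] [-0.     0.825 -0.001]
turn rotvec for z along [-0.99 -0.14  0.  ] [-1.000e-03 -2.316e+00  0.000e+00]
```

```bash
python3 -m inch '[{"ax":0,"ay":-0.124,"az":0,"x":0,"y":4,"z":0,"hand":1},{"ax":0,"ay":-0.124,"az":0,"x":0,"y":4,"z":0,"hand":1},{"ax":0,"ay":-0.124,"az":0,"x":0,"y":4,"z":0,"hand":1},{"ax":0,"ay":-0.124,"az":0,"x":0,"y":4,"z":0,"hand":1},{"ax":0,"ay":-0.124,"az":0,"x":0,"y":4,"z":0,"hand":1}]' >/dev/null
python3 -m inch '[{"ax":0,"ay":-0.124,"az":0,"x":0,"y":2,"z":0,"hand":1},{"ax":0,"ay":0,"az":0,"x":25,"y":0,"z":19,"hand":1},{"ax":0,"ay":0,"az":0,"x":32,"y":0,"z":25,"hand":1},{"ax":0,"ay":0,"az":0,"x":32,"y":0,"z":25,"hand":1},{"ax":0,"ay":0,"az":0,"x":32,"y":0,"z":25,"hand":1}]'
python3 -m inch '[{"ax":0,"ay":0,"az":0,"x":32,"y":0,"z":25,"hand":1},{"ax":0,"ay":0,"az":0,"x":32,"y":0,"z":25,"hand":1},{"ax":0,"ay":0,"az":0,"x":32,"y":0,"z":25,"hand":1},{"ax":0,"ay":0,"az":0,"x":32,"y":0,"z":25,"hand":1},{"ax":0,"ay":0,"az":0,"x":32,"y":0,"z":25,"hand":1}]' && python3 rel.py .677 -.165 .2 | head -5
```

```text
time: 1.4
eef_pos: [0.3335, -0.5255, 0.1997]
tcp_rot: [-0.705, -0.047, 0.047, 0.706]
contact_force: [1.2, 0.1, -0.4]
opening: -0.0
time: 1.82
eef_pos: [0.4758, -0.3798, 0.2001]
tcp_rot: [-0.705, -0.047, 0.047, 0.706]
contact_force: [0.7, 0.0, -0.2]
opening: 0.001
t 1.8167 p [ 0.4758 -0.3798  0.2001] s -217.6 lat -229.2 F [ 0.7  0.  -0.2] op 0.0
tool xyz shift mm [2.28e+02 1.00e-01 1.86e+02]
[[0.991, -0.0, -0.133], [0.133, 0.0, 0.991], [-0.0, -1.0, 0.0]]
turn rotvec for z along [-0.14  0.99  0.  ] [-0.    -0.008 -0.   ]
turn rotvec for z along [ 0.14 -0.99 -0.  ] [ 0.     3.134 -0.   ]
```

```bash
python3 -m inch '[{"ax":0,"ay":0,"az":0,"x":31,"y":0,"z":25,"hand":1},{"ax":0,"ay":0,"az":0,"x":31,"y":0,"z":25,"hand":1},{"ax":0,"ay":0,"az":0,"x":31,"y":0,"z":25,"hand":1},{"ax":0,"ay":0,"az":0,"x":31,"y":0,"z":25,"hand":1},{"ax":0,"ay":0,"az":0,"x":31,"y":0,"z":25,"hand":1}]' >/dev/null
python3 -m inch '[{"ax":0,"ay":0,"az":0,"x":30,"y":15,"z":25,"hand":1},{"ax":0,"ay":-0.008,"az":0,"x":24,"y":30,"z":20,"hand":1},{"ax":0,"ay":0,"az":0,"x":0,"y":30,"z":0,"hand":1},{"ax":0,"ay":0,"az":0,"x":0,"y":0,"z":0,"hand":1}]'
python3 rel.py .677 -.167 .054 | head -5
python3 - <<'E'
from h import *;import cv2
o=[]
for n,(r,q) in(("top",((130,215),(240,400))),("scene",((150,270),(200,400)))):
    i=read_camera(n)["img"][r[0]:r[1],q[0]:q[1],::-1];o.append(cv2.resize(i,(800,int(800*i.shape[0]/i.shape[1]*.62)),interpolation=3))
cv2.imwrite("pics/c2.png",cv2.convertScaleAbs(cv2.vconcat(o),alpha=1.6))
E
```

```text
time: 2.57
eef_pos: [0.655, -0.1824, 0.1182]
tcp_rot: [-0.703, -0.047, 0.056, 0.707]
contact_force: [-1.8, 1.2, -2.4]
opening: -0.003
t 2.5667 p [ 0.655  -0.1824  0.1182] s -47.5 lat -24.0 F [-1.8  1.2 -2.4] op -0.0
tool xyz shift mm [24.8 64.  11.6]
[[0.989, -0.013, -0.145], [0.145, 0.005, 0.989], [-0.012, -1.0, 0.007]]
turn rotvec for z along [-0.14  0.99  0.  ] [-0.007  0.004 -0.012]
turn rotvec for z along [ 0.14 -0.99 -0.  ] [-0.018 -3.138  0.011]
```

View pics/c2.png

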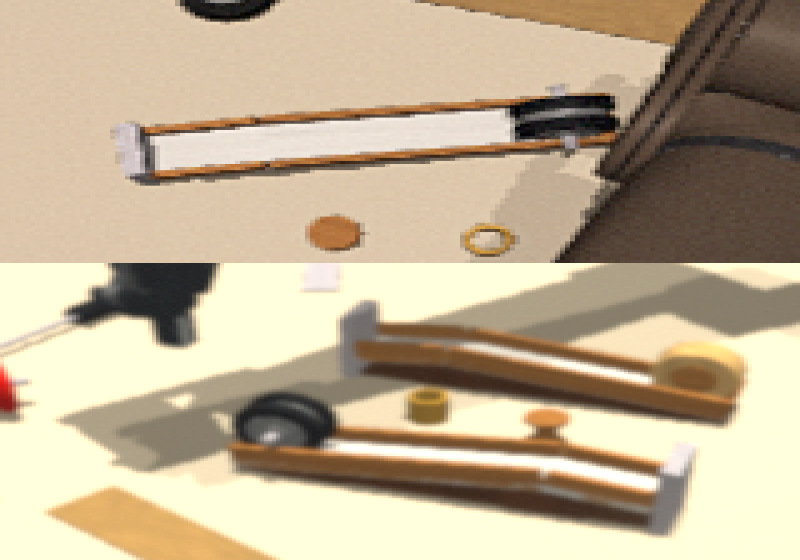

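The castor still stands at the low lip, with the closed hand above and behind it. I'm 25 mm short sideways, so I'll centre over the gutter line and then descend.

```bash
python3 -m inch '[{"ax":0,"ay":0,"az":0,"x":12,"y":0,"z":4,"hand":1},{"ax":0,"ay":0,"az":0,"x":12,"y":10,"z":4,"hand":1},{"ax":0,"ay":0,"az":0,"x":0,"y":10,"z":0,"hand":1},{"ax":0,"ay":0,"az":0,"x":0,"y":0,"z":0,"hand":1},{"ax":0,"ay":0,"az":0,"x":0,"y":0,"z":0,"hand":1}]'
python3 rel.py .677 -.167 .054 | head -4
```

```text
time: 3.08
eef_pos: [0.6801, -0.1758, 0.1067]
tcp_rot: [-0.705, -0.049, 0.05, 0.705]
contact_force: [0.4, -0.6, -0.6]
opening: 0.001
t 3.0833 p [ 0.6801 -0.1758  0.1067] s -44.5 lat 1.9 F [ 0.4 -0.6 -0.6] op 0.0
tool xyz shift mm [-1.8 52.7  9.1]
[[0.99, -0.001, -0.14], [0.14, 0.0, 0.99], [-0.001, -1.0, 0.0]]
turn rotvec for z along [-0.14  0.99  0.  ] [-0.    -0.001 -0.001]
```

```bash
python3 -m inch '[{"ax":0,"ay":0,"az":0,"x":0,"y":18,"z":2,"hand":1},{"ax":0,"ay":0,"az":0,"x":0,"y":18,"z":4,"hand":1},{"ax":0,"ay":0,"az":0,"x":0,"y":16,"z":4,"hand":1},{"ax":0,"ay":0,"az":0,"x":0,"y":0,"z":0,"hand":1},{"ax":0,"ay":0,"az":0,"x":0,"y":0,"z":0,"hand":1}]'
python3 - <<'E'
from h import *;import cv2
i=read_camera("scene")["img"][180:270,210:390,::-1]
cv2.imwrite("pics/c3.png",cv2.convertScaleAbs(cv2.resize(i,None,fx=4.4,fy=4.4,interpolation=3),alpha=1.6))
E
python3 rel.py .677 -.167 .054 | head -2
```

```text
time: 3.5
eef_pos: [0.6786, -0.1652, 0.0542]
tcp_rot: [-0.705, -0.049, 0.051, 0.706]
contact_force: [-0.0, 0.3, -0.1]
opening: 0.001
t 3.55 p [ 0.6797 -0.1657  0.0557] s -34.5 lat 2.9 F [0.2 0.3 0.4] op 0.0
tool xyz shift mm [-2.9  1.7 -0.9]
```

View pics/c3.png

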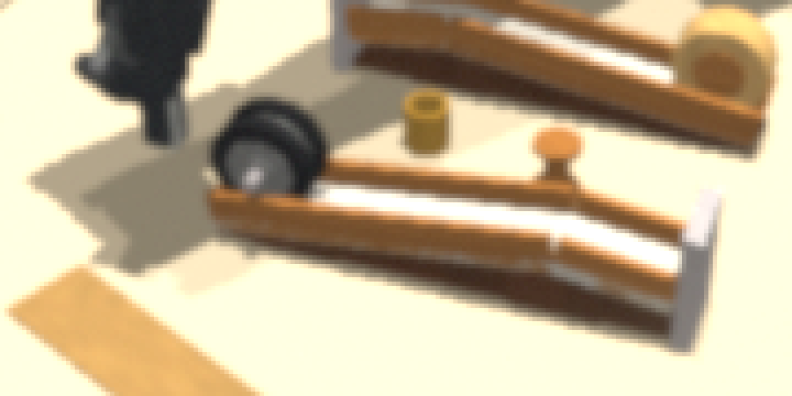

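```bash
python3 - <<'E'
from h import *
c=read_camera("scene")
for n,p in(("tip",(.6797,-.1657,.0447)),("tcp",(.6797,-.1657,.0557)),("wheel",(.6696,-.1026,.051)),("lowend top of far wall",(.695,-.13,.034)),("stoptop",(.634,.131,.076))):
    print(n,((proj(c,p)-[210,180])*4.4).round())
E
```

```text
tip [162. 140.]
tcp [160. 125.]
wheel [268. 154.]
lowend top of far wall [202. 190.]
stoptop [698. 208.]
```

Tip, wheel and stop all project where they appear in the picture. Now the gentle push, climbing with the 7° floor.

```bash
python3 -m inch '[{"ax":0,"ay":0,"az":0,"x":-1,"y":1.5,"z":6,"hand":1},{"ax":0,"ay":0,"az":0,"x":0,"y":0,"z":6,"hand":1},{"ax":0,"ay":0,"az":0,"x":0,"y":0,"z":6,"hand":1},{"ax":0,"ay":0,"az":0,"x":0,"y":-0.4,"z":4,"hand":1},{"ax":0,"ay":0,"az":0,"x":0,"y":-0.5,"z":4,"hand":1}]'
python3 -m inch '[{"ax":0,"ay":0,"az":0,"x":0,"y":-0.6,"z":5,"hand":1},{"ax":0,"ay":0,"az":0,"x":0,"y":-0.6,"z":5,"hand":1},{"ax":0,"ay":0,"az":0,"x":0,"y":-0.6,"z":5,"hand":1},{"ax":0,"ay":0,"az":0,"x":0,"y":-0.6,"z":5,"hand":1},{"ax":0,"ay":0,"az":0,"x":0,"y":-0.6,"z":5,"hand":1}]'
python3 -m inch '[{"ax":0,"ay":0,"az":0,"x":0,"y":-0.6,"z":5,"hand":1},{"ax":0,"ay":0,"az":0,"x":0,"y":-0.6,"z":5,"hand":1},{"ax":0,"ay":0,"az":0,"x":0,"y":-0.6,"z":5,"hand":1},{"ax":0,"ay":0,"az":0,"x":0,"y":-0.6,"z":5,"hand":1},{"ax":0,"ay":0,"az":0,"x":0,"y":-0.6,"z":5,"hand":1}]'
python3 - <<'E'
from h import *;import cv2
i=read_camera("scene")["img"][180:270,210:390,::-1]
cv2.imwrite("pics/c4.png",cv2.convertScaleAbs(cv2.resize(i,None,fx=4.4,fy=4.4,interpolation=3),alpha=1.6))
E
python3 rel.py .65 0 .07 | head -2
```

```text
time: 4.02
eef_pos: [0.675, -0.1387, 0.0543]
tcp_rot: [0.705, 0.051, -0.05, -0.705]
contact_force: [-0.7, 0.1, 0.8]
opening: 0.003
time: 4.43
eef_pos: [0.6713, -0.1141, 0.057]
tcp_rot: [-0.705, -0.05, 0.05, 0.705]
contact_force: [0.4, -0.4, 0.6]
opening: 0.001
time: 4.85
eef_pos: [0.6677, -0.0894, 0.06]
tcp_rot: [-0.705, -0.05, 0.05, 0.705]
contact_force: [-0.4, -0.7, 0.5]
opening: 0.002
t 4.9 p [ 0.6676 -0.0884  0.06  ] s 43.8 lat 1.8 F [0.  0.7 0.2] op -0.0
tool xyz shift mm [-4.9 -9.9 90. ]
```

View pics/c4.png

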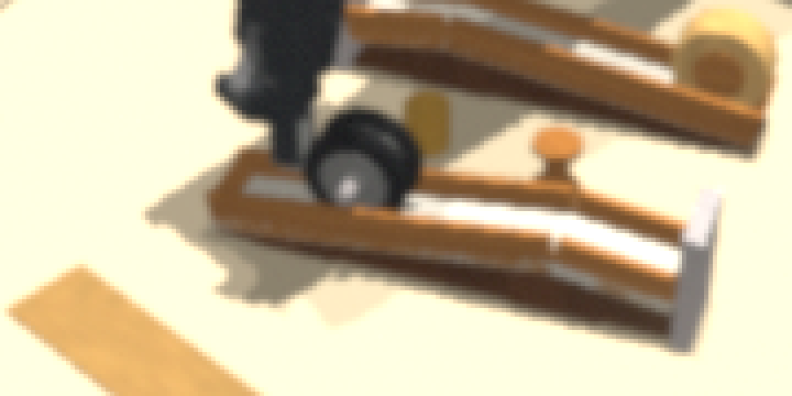

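The wheel is rolling up ahead of the fingertips, now about a third of the way. I'll keep pushing.

```bash
for k in 1; do :; done
python3 -m inch '[{"ax":0,"ay":0,"az":0,"x":0,"y":-0.6,"z":5,"hand":1},{"ax":0,"ay":0,"az":0,"x":0,"y":-0.6,"z":5,"hand":1},{"ax":0,"ay":0,"az":0,"x":0,"y":-0.6,"z":5,"hand":1},{"ax":0,"ay":0,"az":0,"x":0,"y":-0.6,"z":5,"hand":1},{"ax":0,"ay":0,"az":0,"x":0,"y":-0.6,"z":5,"hand":1}]' >/dev/null
python3 -m inch '[{"ax":0,"ay":0,"az":0,"x":0,"y":-0.6,"z":5,"hand":1},{"ax":0,"ay":0,"az":0,"x":0,"y":-0.6,"z":5,"hand":1},{"ax":0,"ay":0,"az":0,"x":0,"y":-0.6,"z":5,"hand":1},{"ax":0,"ay":0,"az":0,"x":0,"y":-0.6,"z":5,"hand":1},{"ax":0,"ay":0,"az":0,"x":0,"y":-0.6,"z":5,"hand":1}]' >/dev/null
python3 -m inch '[{"ax":0,"ay":0,"az":0,"x":0,"y":-0.6,"z":5,"hand":1},{"ax":0,"ay":0,"az":0,"x":0,"y":-0.6,"z":5,"hand":1},{"ax":0,"ay":0,"az":0,"x":0,"y":-0.6,"z":5,"hand":1},{"ax":0,"ay":0,"az":0,"x":0,"y":-0.6,"z":5,"hand":1},{"ax":0,"ay":0,"az":0,"x":0,"y":-0.6,"z":5,"hand":1}]'
python3 -m inch '[{"ax":0,"ay":0,"az":0,"x":0,"y":-0.6,"z":4,"hand":1},{"ax":0,"ay":0,"az":0,"x":0,"y":-0.6,"z":4,"hand":1},{"ax":0,"ay":0,"az":0,"x":0,"y":-0.6,"z":4,"hand":1},{"ax":0,"ay":0,"az":0,"x":0,"y":-0.6,"z":4,"hand":1},{"ax":0,"ay":0,"az":0,"x":0,"y":-0.4,"z":3,"hand":1}]'
python3 - <<'E'
from h import *;import cv2
i=read_camera("scene")["img"][180:270,210:390,::-1]
cv2.imwrite("pics/c5.png",cv2.convertScaleAbs(cv2.resize(i,None,fx=4.4,fy=4.4,interpolation=3),alpha=1.6))
E
python3 rel.py .65 0 .07 | head -2
```

```text
time: 6.15
eef_pos: [0.6572, -0.0151, 0.069]
tcp_rot: [0.705, 0.05, -0.05, -0.705]
contact_force: [-0.3, -0.3, 0.5]
opening: -0.002
time: 6.57
eef_pos: [0.6545, 0.0036, 0.0718]
tcp_rot: [-0.705, -0.05, 0.05, 0.705]
contact_force: [-0.5, 0.2, 0.8]
opening: 0.0
t 6.6167 p [0.6544 0.0041 0.0719] s 137.2 lat 1.8 F [0.8 0.1 0. ] op -0.01
tool xyz shift mm [-5.   1.9 -3.5]
```

View pics/c5.png

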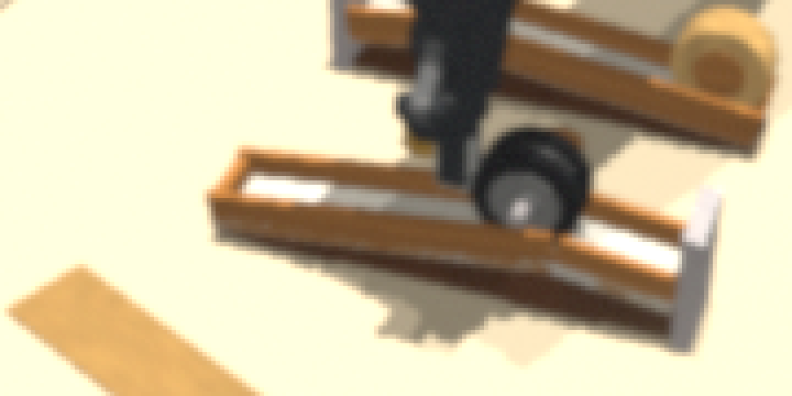

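The wheel is about 15 mm short of the crest. I'll nudge it slowly over.

```bash

python3 -m inch '[{"ax":0,"ay":0,"az":0,"x":0,"y":-0.4,"z":3,"hand":1},{"ax":0,"ay":0,"az":0,"x":0,"y":-0.4,"z":3,"hand":1},{"ax":0,"ay":0,"az":0,"x":0,"y":-0.4,"z":3,"hand":1},{"ax":0,"ay":0,"az":0,"x":0,"y":-0.4,"z":3,"hand":1},{"ax":0,"ay":0,"az":0,"x":0,"y":-0.4,"z":3,"hand":1}]'
python3 -m inch '[{"ax":0,"ay":0,"az":0,"x":0,"y":0,"z":3,"hand":1},{"ax":0,"ay":0,"az":0,"x":0,"y":0,"z":3,"hand":1},{"ax":0,"ay":0,"az":0,"x":0,"y":0,"z":3,"hand":1},{"ax":0,"ay":0,"az":0,"x":0,"y":0,"z":3,"hand":1},{"ax":0,"ay":0,"az":0,"x":0,"y":0,"z":3,"hand":1}]'
python3 -m inch '[{"ax":0,"ay":0,"az":0,"x":0,"y":0,"z":0,"hand":1},{"ax":0,"ay":0,"az":0,"x":0,"y":0,"z":0,"hand":1},{"ax":0,"ay":0,"az":0,"x":0,"y":0,"z":0,"hand":1},{"ax":0,"ay":0,"az":0,"x":0,"y":0,"z":0,"hand":1},{"ax":0,"ay":0,"az":0,"x":0,"y":0,"z":0,"hand":1}]'
python3 - <<'E'
from h import *;import cv2
i=read_camera("scene")["img"][180:270,210:390,::-1]
cv2.imwrite("pics/c6.png",cv2.convertScaleAbs(cv2.resize(i,None,fx=4.4,fy=4.4,interpolation=3),alpha=1.6))
E
python3 rel.py .65 0 .07 | head -2
```

```text
time: 7.03
eef_pos: [0.6524, 0.0183, 0.0738]
tcp_rot: [-0.705, -0.05, 0.05, 0.705]
contact_force: [0.3, -0.1, -0.1]
opening: -0.002
time: 7.45
eef_pos: [0.6501, 0.0333, 0.0736]
tcp_rot: [-0.705, -0.05, 0.05, 0.705]
contact_force: [0.4, 0.1, -0.0]
opening: 0.002
time: 7.87
eef_pos: [0.6503, 0.0327, 0.0737]
tcp_rot: [0.705, 0.05, -0.05, -0.705]
contact_force: [0.1, -0.9, -0.3]
opening: -0.003
t 7.9167 p [0.6503 0.0328 0.0737] s 166.2 lat 1.8 F [ 0.8 -0.6  0.2] op -0.0
tool xyz shift mm [ -4.9   3.7 -32.4]
```

View pics/c6.png

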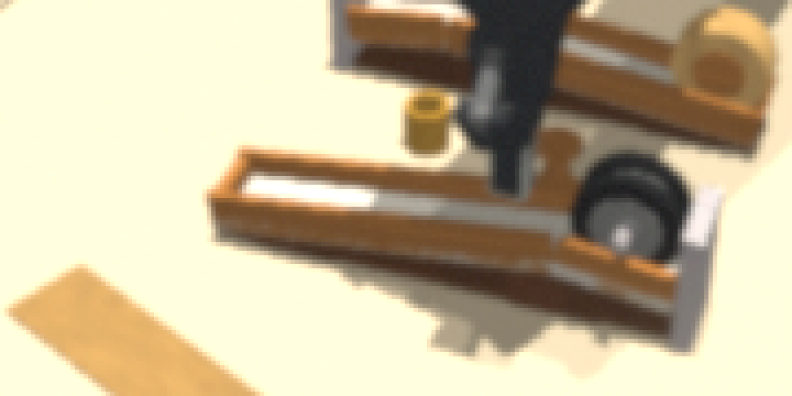

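The wheel has crossed the crest and stands against the stop, around (632,205) in the crop, with the hand clear behind it. I'll back off, rise and check again.

```bash

python3 -m inch '[{"ax":0,"ay":0,"az":0,"x":0,"y":-8,"z":-6,"hand":1},{"ax":0,"ay":0,"az":0,"x":0,"y":-20,"z":-10,"hand":1},{"ax":0,"ay":0,"az":0,"x":0,"y":-30,"z":-20,"hand":1},{"ax":0,"ay":0,"az":0,"x":0,"y":-30,"z":-30,"hand":1},{"ax":0,"ay":0,"az":0,"x":0,"y":-30,"z":-30,"hand":1}]' >/dev/null
python3 -m inch '[{"ax":0,"ay":0,"az":0,"x":0,"y":-10,"z":-30,"hand":1},{"ax":0,"ay":0,"az":0,"x":0,"y":0,"z":-20,"hand":1},{"ax":0,"ay":0,"az":0,"x":0,"y":0,"z":0,"hand":1},{"ax":0,"ay":0,"az":0,"x":0,"y":0,"z":0,"hand":1},{"ax":0,"ay":0,"az":0,"x":0,"y":0,"z":0,"hand":1}]'
python3 - <<'E'
from h import *;import cv2
c=read_camera("scene");i=c["img"][180:270,210:390,::-1]
print("home proj",((proj(c,(.641,.094,.067))-[210,180])*4.4).round())
a=cv2.resize(i,None,fx=4.4,fy=4.4,interpolation=3)[:300]
c=read_camera("top");b=cv2.resize(c["img"][150:205,250:395,::-1],(792,300),interpolation=3);print("top home",((proj(c,(.641,.094,.067))-[250,150])*5.46).round())
cv2.imwrite("pics/c7.png",cv2.convertScaleAbs(cv2.vconcat([a,b]),alpha=1.6))
E
```

```text
time: 8.75
eef_pos: [0.6703, -0.1103, 0.2002]
tcp_rot: [-0.705, -0.05, 0.05, 0.706]
contact_force: [0.5, 0.6, -0.7]
opening: -0.0
home proj [624. 208.]
top home [167. 148.]
```

View pics/c7.png

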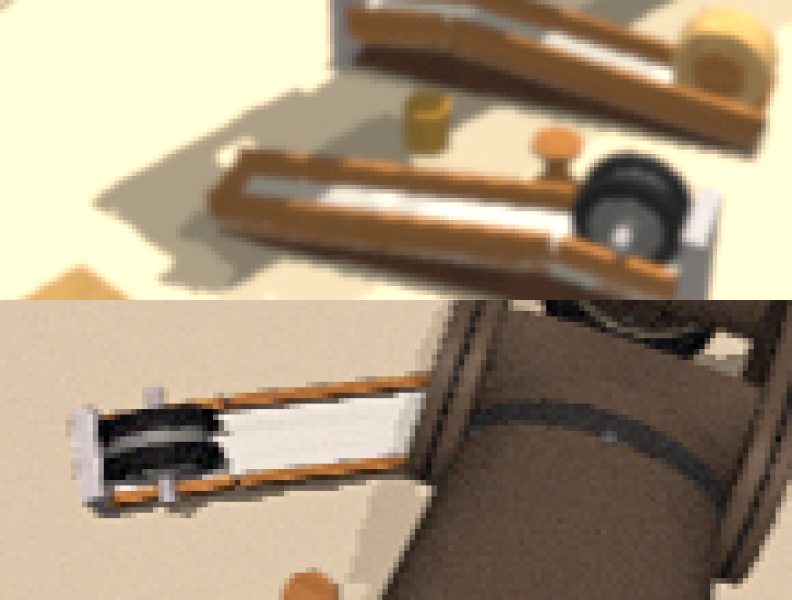

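The castor rests against the stop: its axle midpoint is at (161,146) in the top crop, against (167,148) predicted for home. The foot, bobbin and ferrule look unmoved, and the hand is well clear.

```bash
python3 -c "from plant import *;print(sign_off())"
```

```text
the job is handed in; nothing more can be done
None
```

The castor wheel is over the crest and resting against the steel end stop of its gutter, and the job is handed in at about 8.9 s of the 38 s allowed. I pushed it up the 7° ramp with the closed fingertips, at about 60 mm/s slowing to 36 mm/s near the crest. From there it rolled the last few centimetres to the stop by itself.

- **Castor:** In two pictures about a second apart it stood in the same place against the stop. In the last one its axle was within about 6 crop pixels (roughly 2 mm) of where I predicted home.
- **Forces:** The measured force, read at the end of each move, stayed within a few newtons. I never pinched or lifted the wheel.
- **Other things:** The foot, bobbin and ferrule looked unmoved. I did not re-measure the items farther away, but the hand stayed well above them.
- **Hand:** It ended 0.20 m above the bench, touching nothing.

Two small things did not go to plan. The first move command was refused because its rows lacked some keys. The approach also first stopped about 25 mm short sideways, which I corrected before going down to the gutter.

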